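# Push a row of bur cases home in the magazine

## Robot

A 6-joint arm with a two-finger parallel gripper is mounted at the origin on a cart in front of the work surface, level with it; the furniture and walls round the work are solid. World frame = base frame: x ahead of the robot, y to its left, z up, the work surface at z = 0. Lengths are in m, angles in rad, forces in N, time in s.
With the tool pointing down it reaches from about 0.3 to 0.775 m from the base axis. Payload 14.6 kg.
Tool frame: the origin (TCP) lies midway between the tips of the shut fingers; the grasp point (between the pads) lies 19 mm behind it; z points along the fingers, y is the line along which they close (so a half turn about z gives the same grasp; the last joint's range is limited). The gripper opens to 94 mm and grips with 3 to 60 N. Pads are 16 mm wide; open, the fingers measure 119 mm over their backs; the gripper's body (75 mm by 177 mm) begins 78 mm behind the grasp point.
Start: joints at [-1.374, 0.3, 1.521, -0, 1.321, -0.067], TCP at [0.143, -0.531, 0.178] pointing down, gripper open.
Joint ranges: [-3.03, 3.03], [-0.79, 2.21], [0.23, 2.52], [-1.04, 4.18], [0, 3.07], [-2.55, 2.55]. Speed limits (rad/s): [2.22, 2.22, 2.57, 3.14, 3.14, 3.14].

## Interface

Orientations are given as [roll, pitch, yaw] about the fixed x, y, z axes, in that order (R = Rz(yaw) Ry(pitch) Rx(roll)).
In Python, from station import telemetry, optics, ctrl gives the robot as it stands.
- The arm moves only by the tool carry_out, never from a script. Its argument "plan" is a list that holds one entry, the list of rows, each a list of 7 numbers: the shift along the tool's x, y, z in mm, then the turn, a rotation vector about the tool's x, y, z in rad, then the finger opening in mm, from 0 to 94. A call has 1 to 20 rows; each row shifts and turns the commanded pose from where the row before left it, along the tool's axes as they then stand; what a row does not reach is not made up. A row lasts 1/12 s, in which the tool goes at most 41.7 mm and 7.16 degrees, less where a joint would pass 70% of its speed; a pose out of reach is approached as far as the arm can. A call with a gripper value outside its range is refused whole. The fingers move at their own pace and stop on an object; "squeeze" is the grip in N (left out, the last holds). Time passes only in rows, so rows that do not move let the fingers close. It gives the time, the measured TCP pose, the force, the opening and the grip force at its end, in the units of the state.
- telemetry.get_obs(): the state, without advancing time (a new reading comes with each control period).
- optics.camera(name): name is "scene" or "top" or "wrist"; returns a dict with "pixels" (420x560x3 uint8, red, green, blue), "intrinsics" (3x3 intrinsics, pixels), "dist_coeffs" ([k1, k2, p1, p2, k3] as OpenCV has them; the pictures are not rectified), "origin" and "rotation" of the camera in the world. Camera axes: x right, y down, z forward; pixel columns grow to the right and rows downward; lengths in m; the calibration is good to about 2 mm. A picture is of the moment at which its call begins. There is no depth.
- ctrl.hand_in(): hands the job in; it is judged then, once.
The state is a dict: "time_s": time; "qpos": joint angles; "joint_vel": joint speeds; "tau": joint torques, N m; "ee_pos": TCP position; "eef_rot": TCP orientation; "force": force on the tool from outside, world axes, zero at the start; "moment": the same for the moment, N m; "grip_width": finger opening in m; "grip_force": force on a finger pad.
Only numpy, scipy, OpenCV 4.12 (cv2) and the standard library are available. Lean on these libraries where they do the work, as an engineer would, in place of code of your own. Each camera call takes 0.05 s, during which the arm holds its last target. There are 200 camera calls.

## Task

Straighten the four black bur cases into one neat row with no gaps in line with the magazine on the bench, then push the row from behind, as one block, into the magazine until the front case bears on the hidden end stop, and press it there for a moment, firmly enough to feel it seat (about 10 N at the hand) but without ramming it. Leave the row straight, flat, without gaps and let go; do not disturb the things standing around.

Things in the scene. Friction and masses are not known exactly. Their poses are not given: they have to be found in the camera images.
- magazine: Fixed metal magazine: a straight channel with an open mouth and a hood over its rear. Origin: centre of the mouth, on the bench, which is its floor. x points level INTO the channel, y across, z up. Inner width 61 mm; walls 29 mm high, x = 0 to 118 mm. Two lips flare out before the mouth, from x = 0 to -20 mm, to 84 mm apart. Foot flanges reach 51 mm to each side.
- hood_middle (a point): Middle of the hood's top, 78 mm inside the mouth, 30 mm up (axes as the magazine's). The hood covers x = 34 to 118 mm, underside 27 mm up. Below it a flat rigid end stop, out of sight and not measured, is clamped anywhere 66 to 90 mm inside the mouth: it can only be felt, as a steep rise of the pushing force. The row when home sticks out of the mouth by 22 to 46 mm.
- mouth_middle (a point): Middle of the mouth, 11 mm above the magazine's origin (half a case's height; axes as the magazine's). Pushing: sliding the row on the bench takes 1 to 4 N, not known beforehand; at the stop press with 8 to 12 N at the hand, approaching slowly. More than 18 N of a case on the magazine (stop, walls or lips) is ramming.
- case_1_center (a point): Centre, 11 mm up, of black bur case 1 of 4, counted from the mouth: a plain box 28 mm (x) by 56 mm (y) by 22 mm high, 40 to 85 g. Its x runs roughly along the magazine's x. The four stand loosely in line before the mouth, 56 mm faces towards each other, centres 34 to 42 mm apart, up to 8 mm off the channel's centre line and 0.18 rad askew.
- case_2_center (a point): Centre, 11 mm up, of black bur case 2 of 4, counted from the mouth: a plain box 28 mm (x) by 56 mm (y) by 22 mm high, 40 to 85 g. Its x runs roughly along the magazine's x. The four stand loosely in line before the mouth, 56 mm faces towards each other, centres 34 to 42 mm apart, up to 8 mm off the channel's centre line and 0.18 rad askew.
- case_3_center (a point): Centre, 11 mm up, of black bur case 3 of 4, counted from the mouth: a plain box 28 mm (x) by 56 mm (y) by 22 mm high, 40 to 85 g. Its x runs roughly along the magazine's x. The four stand loosely in line before the mouth, 56 mm faces towards each other, centres 34 to 42 mm apart, up to 8 mm off the channel's centre line and 0.18 rad askew.
- case_4_center (a point): Centre, 11 mm up, of black bur case 4 of 4, counted from the mouth: a plain box 28 mm (x) by 56 mm (y) by 22 mm high, 40 to 85 g. Its x runs roughly along the magazine's x. The four stand loosely in line before the mouth, 56 mm faces towards each other, centres 34 to 42 mm apart, up to 8 mm off the channel's centre line and 0.18 rad askew.
- white_pot: Bystander beside the work: a white screw-lid pot, 48 mm across, 49 mm high; origin at the centre of its underside. Not to be disturbed.
- stone_model: Bystander beside the work: a stone cast of a dental arch, 56x63x27 mm; origin at the centre of its underside. Not to be disturbed.
- mixing_cup: Bystander beside the work: a small grey footed mixing cup, 34 mm across, 26 mm high; origin at the centre of its underside. Not to be disturbed.
Things that resemble listed ones, but are neither listed nor needed, are in the scene too. Leave any purple look-alike of the part that bears case_3_center alone.

How it is judged:
By the outcome, as a careful person would: the job done as asked, in the order asked, and still so for the second after the job is handed in, with the robot touching nothing.
It also fails if it takes over 67 s, if anything falls off the work surface, if the arm or the gripper's body presses on something with over 40 N, if the wrist force passes 120 N, or if a joint passes its speed limit or range.

## Working session

There is one attempt and no reset: what is moved stays moved. The work goes in short steps, Python scripts to look and compute and a tool call to move; the robot and the scene stay as the last step left them, time stands still between calls to the robot, and variables do not carry over. Pictures are saved under pics/ and viewed, at most 10 in all, crops included, and the job is handed in when it is done.

Besides the shell and the picture viewer there is one more tool, called after "Call:" in YAML: its name, and indented under it one key for each argument. carry_out: Moves the arm, as the interface text tells. Its arguments: {"type":"object","properties":{"plan":{"type":"array","items":{"type":"array","items":{"type":"array","items":{"type":"number"}}}},"squeeze":{"type":"number"}},"required":["plan"]}

```bash
mkdir -p pics; ls; python3 - <<'E'
from station import telemetry, optics
import cv2,numpy as np
o=telemetry.get_obs(); print({k:np.round(v,3) for k,v in o.items()})
for n in ["top","scene"]:
    c=optics.camera(n); cv2.imwrite(f"pics/{n}0.png",c["pixels"][:,:,::-1]); np.savez(f"pics/{n}0.npz",**c)
    print(n,c["origin"],np.round(c["rotation"],3).tolist(),c["intrinsics"].tolist(),c["dist_coeffs"])
E
```

```text
pics
{'time_s': np.float64(0.0), 'qpos': array([-1.374,  0.3  ,  1.522, -0.   ,  1.321, -0.067]), 'joint_vel': array([ 0.002, -0.001,  0.001,  0.002,  0.001,  0.   ]), 'tau': array([-1.0000e-03, -5.3182e+01, -3.5274e+01,  7.1000e-02,  2.4000e-02,
       -0.0000e+00]), 'ee_pos': array([ 0.143, -0.531,  0.178]), 'eef_rot': array([-3.14 , -0.   ,  0.264]), 'force': array([ 0.069,  1.426, -1.051]), 'moment': array([ 0.03 , -0.038,  0.016]), 'grip_force': np.float64(0.0), 'grip_width': np.float64(0.094)}
top [ 0.46908713 -0.23281795  0.98679886] [-3.066, -0.013, -1.598] [[535.1713262917452, 0.0, 278.5009686561239], [0.0, 535.1713262917452, 213.51055337221612], [0.0, 0.0, 1.0]] [0.04197382 0.         0.         0.         0.        ]
scene [-0.03305797 -0.87407902  0.61819432] [-2.135, 0.023, -0.741] [[485.50758576907384, 0.0, 281.0304821126572], [0.0, 485.50758576907384, 211.52173916514292], [0.0, 0.0, 1.0]] [-0.12340946  0.          0.          0.          0.        ]
```

View pics/top0.png

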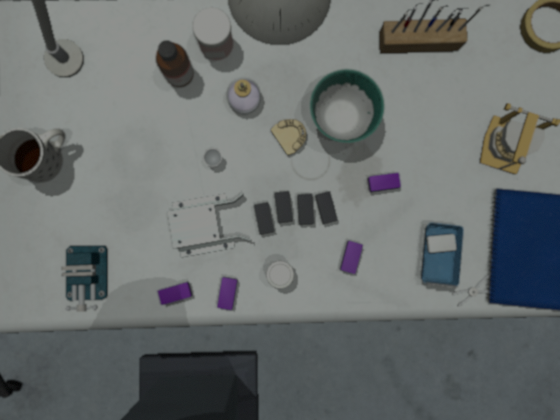

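View pics/scene0.png

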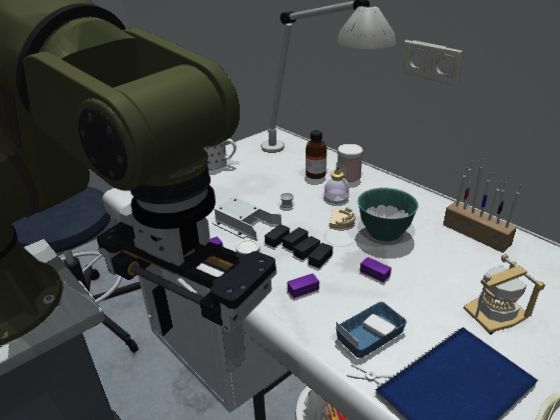

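The top picture shows the magazine at (200,222), its mouth facing right with lips at (245,200) and (250,242). The cases are at (264,218), (284,207), (306,209) and (327,208). Pot is at (280,274), cup at (213,158), cast at (290,135). The scene view confirms this layout.

```bash
cat > h.py <<'E'
import cv2,numpy as np
from scipy.spatial.transform import Rotation as R
def rot(c): 
    r=np.array(c["rotation"]); return r if r.ndim==2 else R.from_euler("xyz",r).as_matrix()
def cast(c,px,z):
    p=cv2.undistortPoints(np.array(px,float).reshape(-1,1,2),c["intrinsics"],np.array(c["dist_coeffs"])).reshape(-1,2)
    d=np.c_[p,np.ones(len(p))]@rot(c).T
    o=np.array(c["origin"]); return o+d*((z-o[2])/d[:,2])[:,None]
def proj(c,P):
    M=rot(c).T; return cv2.projectPoints(np.array(P,float),cv2.Rodrigues(M)[0],-M@np.array(c["origin"]),c["intrinsics"],np.array(c["dist_coeffs"]))[0].reshape(-1,2)
def cases(c,lo,hi,zz=0.022,thr=70,amin=250):
    im=c["pixels"].astype(int); m=((im.max(2)<thr)&(im.max(2)-im.min(2)<25)).astype(np.uint8)
    out=[]
    for k in cv2.findContours(m,cv2.RETR_EXTERNAL,cv2.CHAIN_APPROX_NONE)[0]:
        if cv2.contourArea(k)<amin: continue
        W=cast(c,k.reshape(-1,2),zz)[:,:2]
        ctr=W.mean(0)
        if (ctr>lo).all() and (ctr<hi).all():
            out.append(cv2.minAreaRect((W*1000).astype(np.float32)))
    return out
E
python3 - <<'E'
from h import *
c=dict(np.load("pics/top0.npz"))
for r in cases(c,[.3,-.4],[.8,.2]): print(np.round(r[0],1),np.round(r[1],1),round(r[2],1))
print(np.round(cast(c,[[280,272],[213,157],[290,135],[200,222],[245,197],[252,242],[170,200],[180,255],[240,248]],.03)[:,:2]*1000))
x0,y0,x1,y1=155,140,355,290
cv2.imwrite("pics/topc.png",cv2.resize(c["pixels"][y0:y1,x0:x1,::-1],None,fx=4,fy=4,interpolation=cv2.INTER_CUBIC))
E
```

```text
[446.4  95.7] [92.2 68.2] 0.0
[ 534.1 -221.2] [55.  26.5] 9.9
[ 549.  -296.8] [27.2 54.5] 88.5
[ 550.7 -333.7] [55.  27.7] 14.1
[ 553.7 -257.1] [55.6 26.5] 5.6
[639.6 167.2] [50.1 78.5] 58.2
[ 747.3 -377.9] [119.5 107. ] 64.9
[[ 437. -247.]
 [ 647. -132.]
 [ 684. -272.]
 [ 530. -107.]
 [ 573. -188.]
 [ 492. -199.]
 [ 571.  -54.]
 [ 472.  -71.]
 [ 482. -177.]]
```

View pics/topc.png

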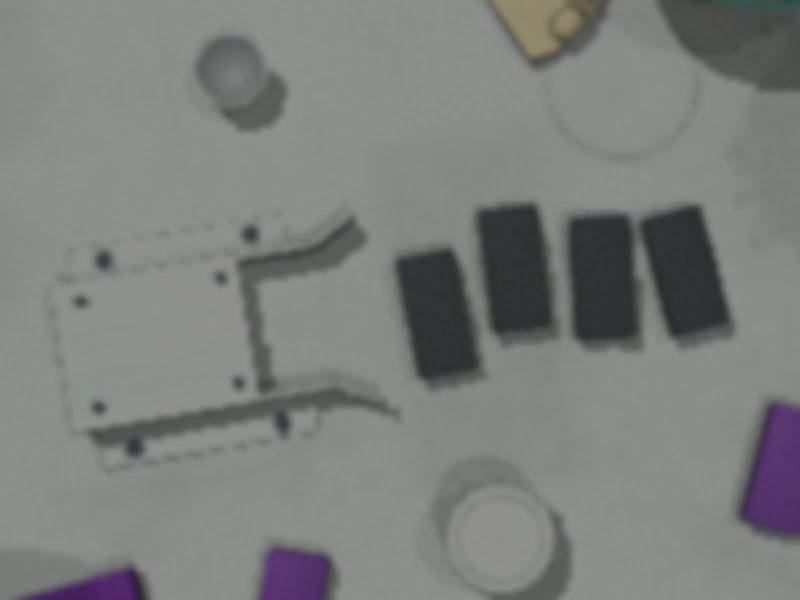

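The enlarged crop shows four hood screws at (81,301), (221,278), (238,383) and (98,407), which give the hood middle and channel axis. The cases lie to the right of the mouth, and the pot sits below case 2.

```bash
cat >> h.py <<'E'
def frame():
    c=dict(np.load("pics/top0.npz"))
    s=(np.array([[81,301],[221,278],[238,383],[98,407.]])+.5)/4-.5+[155,140]
    W=cast(c,s,.030)[:,:2]*1000
    f=(np.array([[104,260],[251,234],[283,424],[135,447.]])+.5)/4-.5+[155,140]
    F=cast(c,f,.004)[:,:2]*1000
    d=W[0]-W[1]+W[3]-W[2]+F[0]-F[1]+F[3]-F[2]
    th=np.arctan2(d[1],d[0]); u=np.array([np.cos(th),np.sin(th)]); v=np.array([-u[1],u[0]])
    return W.mean(0)-78*u,u,v,th,W,F
def tochan(p):
    m,u,v,*_=frame(); q=np.array(p)-m; return np.c_[q@u,q@v]
E
python3 - <<'E'
from h import *
m,u,v,th,W,F=frame(); print("mouth",m,"th",th,np.degrees(th)); print(np.round(tochan(W),1).tolist(),np.round(tochan(F),1).tolist())
c=dict(np.load("pics/top0.npz"))
for a,b in((W[0]-W[1]),(W[3]-W[2]),(F[0]-F[1]),(F[3]-F[2])): print(np.degrees(np.arctan2(b,a)))
for r in cases(c,[.5,-.4],[.6,-.2]): print(np.round(tochan([r[0]]),1), r[2])
print("pot,cup,stone",np.round(tochan(np.vstack([cast(c,[[279.5,273.5]],.049),cast(c,[[213,158]],.026),cast(c,[[290,135]],.027)])[:,:2]*1000)))
p=[cast(c,[[(x+.5)/4-.5+155,(y+.5)/4-.5+140]],.029)[0,:2]*1000 for x,y in [(352,212),(398,412)]]; print("liptips",tochan(p))
E
```

```text
mouth [ 535.40632475 -174.46580886] th 1.7107910838456324 98.02110873296648
[[109.6, -24.0], [46.6, -23.9], [46.5, 23.8], [109.4, 24.0]] [[100.7, -43.5], [32.4, -44.3], [31.7, 44.4], [99.8, 43.5]]
97.92796014176712
98.2172593922811
98.67236683704384
97.27304039981429
[[-46.1   7.8]] 9.907896041870117
[[-123.1    3.6]] 88.49976348876953
[[-159.8    7.1]] 14.05919361114502
[[-84.4  -6.6]] 5.569488525390625
pot,cup,stone [[ -57.  109.]
 [  27. -115.]
 [-118. -134.]]
liptips [[-15.93336638 -43.66869217]
 [-21.69015782  48.36797252]]
```

Call:
carry_out:
  plan:
    - [[0,0,0,0,0,-0.1206,94],[0,0,0,0,0,-0.1206,94],[0,0,0,0,0,-0.1206,94],[0,0,0,0,0,-0.1206,94],[0,0,0,0,0,-0.1206,94],[0,0,0,0,0,-0.1206,94],[0,0,0,0,0,-0.1206,94],[0,0,0,0,0,-0.1206,94],[0,0,0,0,0,-0.1206,94],[0,0,0,0,0,-0.1206,94],[0,0,0,0,0,-0.1206,94],[0,0,0,0,0,-0.1206,94]]

```text
time_s: 1.1
ee_pos: [0.1434, -0.5308, 0.1781]
eef_rot: [-3.142, -0.001, 1.717]
force: [0.1, -0.1, 0.3]
grip_width: 0.0943
grip_force: 0.0
```

Call:
carry_out:
  plan:
    - [[12.6,21.9,3,0,0,0,94],[12.6,21.9,3,0,0,0,94],[12.6,21.9,3,0,0,0,94],[12.6,21.9,3,0,0,0,94],[12.6,21.9,3,0,0,0,94],[12.6,21.9,3,0,0,0,94],[12.6,21.9,3,0,0,0,94],[12.6,21.9,3,0,0,0,94],[12.6,21.9,3,0,0,0,94],[12.6,21.9,3,0,0,0,94],[12.6,21.9,3,0,0,0,94],[12.6,21.9,3,0,0,0,94],[12.6,21.9,3,0,0,0,94],[12.6,21.9,3,0,0,0,94],[12.6,21.9,3,0,0,0,94],[12.6,21.9,3,0,0,0,94],[12.6,21.9,3,0,0,0,94],[12.6,21.9,3,0,0,0,94],[12.6,21.9,3,0,0,0,94],[12.6,21.9,3,0,0,0,94]]

```text
time_s: 2.77
ee_pos: [0.5426, -0.2192, 0.1179]
eef_rot: [-3.141, -0.0, 1.711]
force: [-0.7, 0.0, 0.3]
grip_width: 0.094
grip_force: 0.0
```

```bash
cat > st.py <<'E'
from h import *
from station import telemetry
def st():
    o=telemetry.get_obs(); p=np.array(o["ee_pos"])*1000
    m,u,v,th,*_=frame(); f=np.array(o["force"])
    print("t",round(float(o["time_s"]),2),"chan",np.round(tochan([p[:2]])[0],1),"z",round(p[2],1),"rpy",np.round(o["eef_rot"],4),"dyaw",round(o["eef_rot"][2]-th,4),"F along,across,z",np.round([f[:2]@u,f[:2]@v,f[2]],2),"w",round(float(o["grip_width"])*1000,1),"gf",round(float(o["grip_force"]),1))
if __name__=="__main__": st()
E
python3 st.py; python3 - <<'E'
from h import *
from station import optics
c=optics.camera("wrist"); np.savez("pics/w1.npz",**c); cv2.imwrite("pics/w1.png",c["pixels"][:,:,::-1]); print(c["origin"],c["rotation"])
E
```

```text
t 2.77 chan [-45.3  -0.9] z 117.9 rpy [-3.141e+00 -4.000e-04  1.711e+00] dyaw 0.0002 F along,across,z [0.14 0.73 0.29] w 94.0 gf 0.0
[ 0.53134099 -0.139173    0.32316757] [2.85795426e+00 9.93044567e-04 1.40835298e-01]
```

View pics/w1.png

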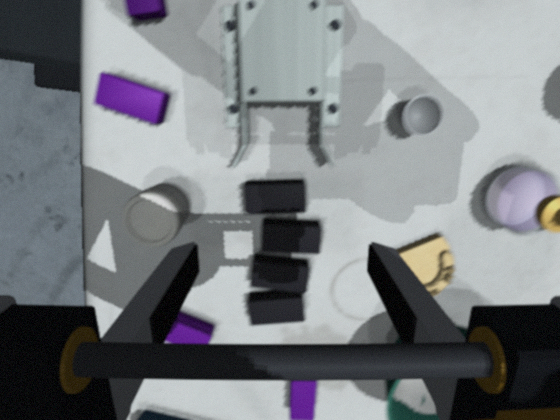

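The wrist view shows the channel from above between the fingers: hood screws near (251,6), (314,6), (252,91) and (323,91), lips at (235,160) and (322,160), and the cases between y=180 and y=320.

```bash
python3 - <<'E'
from h import *
c=dict(np.load("pics/w1.npz"))
W=cast(c,[[251,6],[314,6],[323,91],[252.5,91]],.03)[:,:2]*1000
print(np.round(tochan(W),1).tolist(),tochan([W.mean(0)]))
m=(c["pixels"].max(2)<45).astype(np.uint8); m[:170]=0;m[330:]=0;m[:,:235]=0;m[:,330:]=0
for k in cv2.findContours(m,cv2.RETR_EXTERNAL,cv2.CHAIN_APPROX_NONE)[0]:
    if cv2.contourArea(k)>300:
        r=cv2.minAreaRect((cast(c,k.reshape(-1,2),.022)[:,:2]*1000).astype(np.float32)); print(np.round(tochan([r[0]]),1),np.round(r[1]),r[2])
E
```

```text
[[107.9, 23.4], [107.9, -24.2], [45.9, -32.7], [45.8, 23.4]] [[76.87415291 -2.51865293]]
[[-111.1    1.5]] [101.  52.] 87.03094482421875
[[-43.5   6.7]] [51. 30.] 9.887606620788574
```

Call:
carry_out:
  plan:
    - [[0,-0.7,20,0,0,0,94],[0,0,20,0,0,0,94],[0,0,20,0,0,0,94],[0,0,20,0,0,0,94],[0,0,20,0,0,0,94],[0,0,7,0,0,0,94],[0,0,4,0,0,0,94],[0,0,0,0,0,0,56],[0,0,0,0,0,0,54],[0,0,0,0,0,0,54],[0,0,0,0,0,0,54],[0,0,0,0,0,0,54],[0,0,0,0,0,0,54],[0,0,0,0,0,0,54],[0,0,0,0,0,0,54]]
  squeeze: 8

```text
time_s: 4.07
ee_pos: [0.5412, -0.2203, 0.0076]
eef_rot: [3.141, 0.0, 1.711]
force: [0.8, 0.2, -0.5]
grip_width: 0.0541
grip_force: 0.0
```

```bash
python3 st.py
```

```text
t 4.07 chan [-46.2   0.6] z 7.6 rpy [3.1415e+00 1.0000e-04 1.7110e+00] dyaw 0.0002 F along,across,z [ 0.12 -0.79 -0.45] w 54.1 gf 0.0
```

```bash
python3 - <<'E'
from h import *
from station import optics
c=optics.camera("wrist"); np.savez("pics/w2.npz",**c)
s=optics.camera("scene")
a=c["pixels"]; b=cv2.resize(s["pixels"][200:290,200:350],(560,336))
cv2.imwrite("pics/w2.png",np.vstack([a[100:360],b])[:,:,::-1])
E
```

```text
(no output)
```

View pics/w2.png

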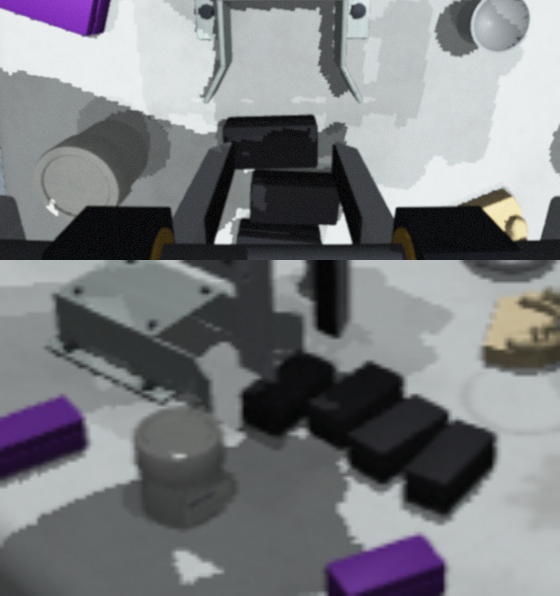

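```bash
python3 - <<'E'
from h import *
m,u,v,th,*_=frame()
c=dict(np.load("pics/w2.npz"))
def P(x,y,z): return [*( (m+x*u+y*v)/1000),z/1000]
print("tips(-46,±27,7.6)",proj(c,[P(-46,27,8),P(-46,-27,8),P(-38,27,8),P(-38,-27,8)]).round()-[0,100])
print("case1 top corners",proj(c,[P(-32,28,22),P(-32,-28,22),P(-60,28,22),P(-60,-28,22)]).round()-[0,100])
im=c["pixels"]
# corners of case1's top seen in picture
print(tochan(cast(c,[[222,100+118],[316,100+116],[318,100+132],[228,100+135]],.022)[:,:2]*1000).round(1))
print(tochan(cast(c,[[253,272],[340,272],]],.022)[:,:2]*1000).round(1) if 0 else "")
E
```

```text
File "<stdin>", line 10
    print(tochan(cast(c,[[253,272],[340,272],]],.022)[:,:2]*1000).round(1) if 0 else "")
                                              ^
SyntaxError: closing parenthesis ']' does not match opening parenthesis '('
```

```bash
python3 - <<'E'
from h import *
m,u,v,th,*_=frame()
c=dict(np.load("pics/w2.npz"))
def P(x,y,z): return [*( (m+x*u+y*v)/1000),z/1000]
print("tips",proj(c,[P(-46,27,8),P(-46,-27,8),P(-38,27,8),P(-38,-27,8)]).round()-[0,100])
print("case1 top corners",proj(c,[P(-32,28,22),P(-32,-28,22),P(-60,28,22),P(-60,-28,22)]).round()-[0,100])
print(tochan(cast(c,[[222,218],[316,216],[318,232],[228,238]],.022)[:,:2]*1000).round(1))
print(tochan(cast(c,[[253,272],[340,272],[338,285],[255,290]],.022)[:,:2]*1000).round(1))
E
```

```text
tips [[241. 139.]
 [327. 139.]
 [240. 126.]
 [328. 127.]]
case1 top corners [[235. 125.]
 [333. 125.]
 [237. 169.]
 [331. 169.]]
[[-27.9  35.4]
 [-26.7 -18.2]
 [-36.4 -19.6]
 [-40.1  32.5]]
[[-61.9  18.5]
 [-61.9 -33.6]
 [-70.6 -32.8]
 [-74.   17.6]]
```

```bash
python3 - <<'E'
from h import *
from station import optics
from st import st
st()
m,u,v,th,*_=frame()
def P(x,y,z): return [*( (m+x*u+y*v)/1000),z/1000]
s=optics.camera("scene")
q=lambda p:((proj(s,p)-200)*[560/150,336/90]+[0,260]).round()
print("finger L tip",q([P(-46,27,8),P(-46,39,8),P(-54,39,8)]),"R",q([P(-46,-27,8),P(-46,-39,8)]))
print("case1 orig top",q([P(-32,36,22),P(-32,-20,22),P(-60,36,22),P(-60,-20,22)]))
c=optics.camera("top")
a=cv2.resize(c["pixels"][180:250,210:350],(800,400),interpolation=cv2.INTER_CUBIC)
b=cv2.resize(s["pixels"][215:255,225:305],(400,200),interpolation=cv2.INTER_CUBIC)
cv2.imwrite("pics/t2.png",np.vstack([a,np.hstack([b,b*0])])[:,:,::-1])
E
```

```text
t 4.17 chan [-46.2   0.7] z 7.5 rpy [3.1416 0.     1.711 ] dyaw 0.0003 F along,across,z [-0.1   0.69  1.07] w 54.4 gf 0.0
finger L tip [[267. 409.]
 [253. 419.]
 [264. 424.]] R [[325. 367.]
 [338. 359.]]
case1 orig top [[237. 388.]
 [299. 345.]
 [274. 406.]
 [336. 361.]]
```

View pics/t2.png

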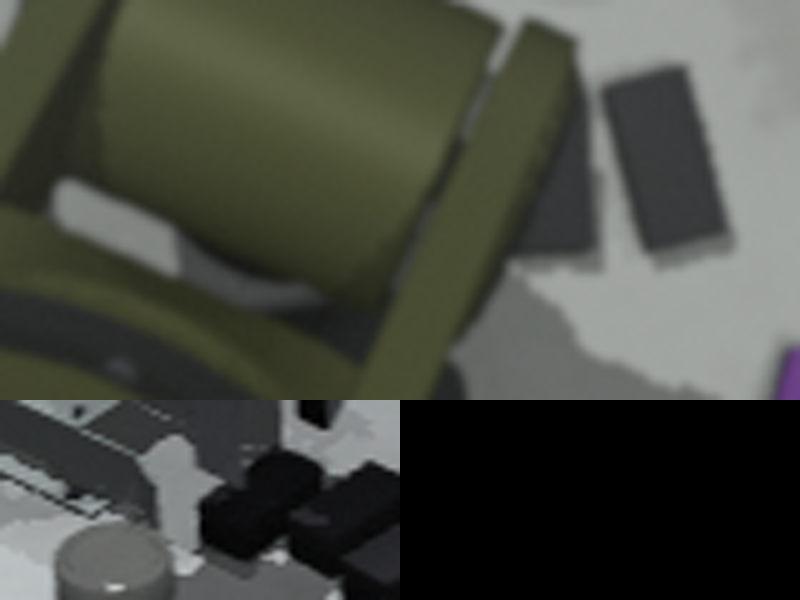

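Call:
carry_out:
  plan:
    - [[0,0,0,0,0,0,44],[0,0,0,0,0,0,44],[0,0,0,0,0,0,44]]
  squeeze: 8

```text
time_s: 4.52
ee_pos: [0.5412, -0.2203, 0.0074]
eef_rot: [-3.142, -0.0, 1.711]
force: [-0.2, -0.1, 0.7]
grip_width: 0.0445
grip_force: 0.0
```

```bash
python3 - <<'E'
from h import *
from station import optics
c=optics.camera("wrist"); np.savez("pics/w3.npz",**c)
cv2.imwrite("pics/w3.png",cv2.resize(c["pixels"][180:340,140:420],(800,457),interpolation=cv2.INTER_CUBIC)[:,:,::-1])
E
```

```text
(no output)
```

View pics/w3.png

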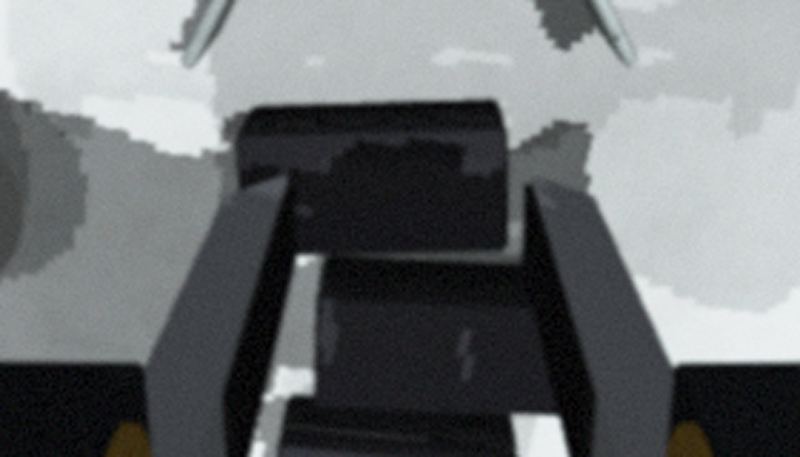

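The enlarged wrist view shows the left finger overlapping the top of case 1 at (290,180), so the fingertips are above the case. I'll work out the tip height from the spacing between the tips.

```bash
python3 - <<'E'
from h import *
m,u,v,th,*_=frame()
c=dict(np.load("pics/w3.npz"))
for z in [8,15,20,25,30,40]:
    print(z,tochan(cast(c,[[241.5,243],[324.5,245]],z/1000)[:,:2]*1000).round(1).tolist())
# open, from w1: tips at (197,245),(370,245) TCP z 117.9
c=dict(np.load("pics/w1.npz"))
for z in [118,125,130,135,140,150]:
    print(z,tochan(cast(c,[[197,246],[370,245]],z/1000)[:,:2]*1000).round(1).tolist())
E
```

```text
8 [[-48.9, 26.6], [-50.2, -25.4]]
15 [[-46.0, 25.7], [-47.3, -24.5]]
20 [[-44.0, 25.1], [-45.2, -23.9]]
25 [[-41.9, 24.4], [-43.1, -23.2]]
30 [[-39.9, 23.8], [-41.1, -22.6]]
40 [[-35.8, 22.5], [-36.9, -21.3]]
118 [[-50.3, 53.3], [-49.5, -55.8]]
125 [[-47.4, 51.4], [-46.6, -53.9]]
130 [[-45.3, 50.1], [-44.5, -52.5]]
135 [[-43.2, 48.8], [-42.5, -51.2]]
140 [[-41.1, 47.5], [-40.4, -49.9]]
150 [[-36.9, 44.8], [-36.3, -47.2]]
```

Call:
carry_out:
  plan:
    - [[0,0,0,0,0,0,94],[0,0,0,0,0,0,94],[0,0,0,0,0,0,94],[0,0,0,0,0,0,94],[0,0,0,0,0,0,94],[0,0,1.5,0,0,0,94],[0,0,1.5,0,0,0,94],[0,0,1.5,0,0,0,94],[0,0,1.5,0,0,0,94]]

```text
time_s: 5.32
ee_pos: [0.5411, -0.2203, 0.0012]
eef_rot: [-3.141, -0.0, 1.711]
force: [0.2, -0.4, -0.7]
grip_width: 0.0936
grip_force: 0.0
```

```bash
cat > tip.py <<'E'
from h import *
from st import st
from station import optics
import sys
st(); c=optics.camera("wrist"); np.savez("pics/"+sys.argv[1]+".npz",**c)
cv2.imwrite("pics/"+sys.argv[1]+".png",cv2.resize(c["pixels"][180:360,120:440],(800,450),interpolation=cv2.INTER_CUBIC)[:,:,::-1])
E
python3 tip.py w4
```

```text
t 5.32 chan [-46.2   0.7] z 1.2 rpy [-3.1415e+00 -1.0000e-04  1.7110e+00] dyaw 0.0002 F along,across,z [-0.44 -0.18 -0.71] w 93.6 gf 0.0
```

View pics/w4.png

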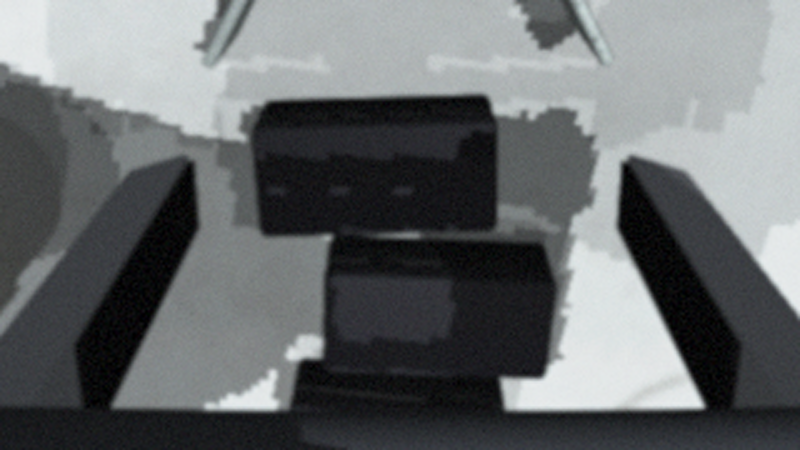

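The view shows the open fingertips at (195,158) and (622,158), hanging in the air well above the bench. The tips are about 27 mm above the reported TCP height, so I'll go down carefully and watch the force.

Call:
carry_out:
  plan:
    - [[0,0,4,0,0,0,94],[0,0,4,0,0,0,94],[0,0,3,0,0,0,94],[0,0,2,0,0,0,94],[0,0,1,0,0,0,94]]

```text
time_s: 5.78
ee_pos: [0.541, -0.2202, -0.013]
eef_rot: [-3.141, -0.0, 1.711]
force: [-1.2, -1.6, -0.7]
grip_width: 0.0944
grip_force: 0.0
```

Call:
carry_out:
  plan:
    - [[0,0,1,0,0,0,94],[0,0,1,0,0,0,94],[0,0,1,0,0,0,94]]

```text
time_s: 6.03
ee_pos: [0.5413, -0.2204, -0.0155]
eef_rot: [3.141, 0.0, 1.711]
force: [-0.8, -0.6, -0.1]
grip_width: 0.0943
grip_force: 0.0
```

Call:
carry_out:
  plan:
    - [[0,0,1,0,0,0,94],[0,0,1,0,0,0,94],[0,0,1,0,0,0,94]]

```text
time_s: 6.28
ee_pos: [0.5412, -0.2204, -0.0186]
eef_rot: [3.142, 0.0, 1.711]
force: [0.5, 0.3, 0.6]
grip_width: 0.0942
grip_force: 0.0
```

Call:
carry_out:
  plan:
    - [[0,0,1,0,0,0,94],[0,0,1,0,0,0,94],[0,0,0,0,0,0,94]]

```text
time_s: 6.53
ee_pos: [0.5411, -0.2203, -0.0208]
eef_rot: [-3.141, -0.0, 1.711]
force: [0.1, -0.1, 0.0]
grip_width: 0.0938
grip_force: 0.0
```

```bash
python3 tip.py w5
```

```text
t 6.53 chan [-46.1   0.7] z -20.8 rpy [-3.1414e+00 -1.0000e-04  1.7111e+00] dyaw 0.0003 F along,across,z [-0.12 -0.04  0.03] w 93.8 gf 0.0
```

View pics/w5.png

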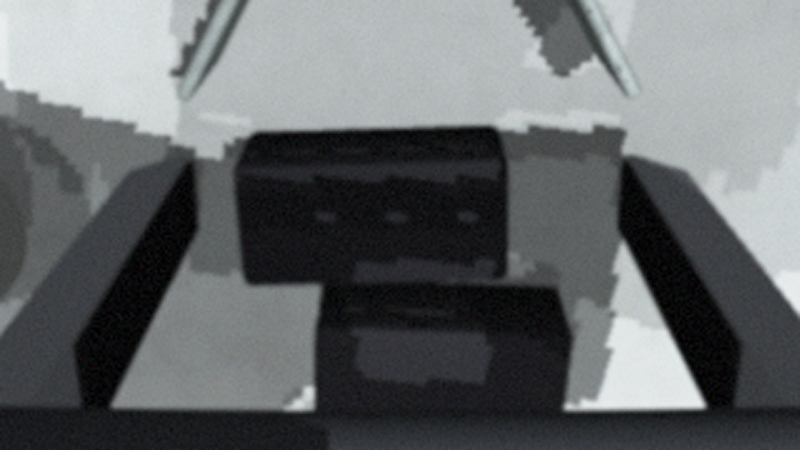

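The fingers now straddle case 1, with tips at (195,160) and (622,160) and the case between 240 and 505. Next I close on it.

Call:
carry_out:
  plan:
    - [[0,0,0,0,0,0,50],[0,0,0,0,0,0,50],[0,0,0,0,0,0,50],[0,0,0,0,0,0,50],[0,0,0,0,0,0,50],[0,0,0,0,0,0,50],[0,0,0,0,0,0,50]]
  squeeze: 8

```text
time_s: 7.17
ee_pos: [0.5412, -0.2203, -0.0205]
eef_rot: [-3.142, -0.0, 1.711]
force: [-0.2, 1.2, -0.0]
grip_width: 0.0558
grip_force: 8.0
```

```bash
python3 st.py
```

```text
t 7.17 chan [-46.2   0.7] z -20.5 rpy [-3.1415 -0.      1.711 ] dyaw 0.0002 F along,across,z [ 1.2   0.08 -0.03] w 55.8 gf 8.0
```

Call:
carry_out:
  plan:
    - [[2,0.7,0,0,0,0,50],[2,0,0,0,0,0,50],[2,0,0,0,0,0,50],[2,0,0,0,0,0,50],[2,0,0,0,0,0,50],[2,0,0,0,0,0,50],[2,0,0,0,0,0,50],[0,0,0,0,0,0,50],[0,0,0,0,0,0,94],[0,0,0,0,0,0,94],[0,0,0,0,0,0,94],[0,0,0,0,0,0,94],[0,0,0,0,0,0,94]]

```text
time_s: 8.25
ee_pos: [0.5399, -0.2064, -0.0206]
eef_rot: [-3.142, -0.0, 1.711]
force: [0.7, 0.0, 0.5]
grip_width: 0.0857
grip_force: 0.0
```

Call:
carry_out:
  plan:
    - [[-13,0,0,0,0,0,94],[-13,0,0,0,0,0,94],[-13,0,0,0,0,0,94],[-12,0,0,0,0,0,94],[0,0,0,0,0,0,94],[0,0,0,0,0,0,50],[0,0,0,0,0,0,50],[0,0,0,0,0,0,50],[0,0,0,0,0,0,50],[0,0,0,0,0,0,50],[0,0,0,0,0,0,50],[0,0,0,0,0,0,50]]

```text
time_s: 9.25
ee_pos: [0.5471, -0.2566, -0.0205]
eef_rot: [3.142, -0.0, 1.711]
force: [-0.2, 0.4, 1.2]
grip_width: 0.056
grip_force: 8.0
```

```bash
python3 st.py
```

```text
t 9.25 chan [-83.   -0.1] z -20.5 rpy [ 3.1415e+00 -1.0000e-04  1.7112e+00] dyaw 0.0004 F along,across,z [0.4  0.13 1.21] w 56.0 gf 8.0
```

Call:
carry_out:
  plan:
    - [[4,0,0,0,0,0,50],[4,0,0,0,0,0,50],[4,0,0,0,0,0,50],[4,0,0,0,0,0,50],[4,0,0,0,0,0,50],[2,0,0,0,0,0,50],[1,0,0,0,0,0,50],[1,0,0,0,0,0,50],[1,0,0,0,0,0,50],[1,0,0,0,0,0,50],[0,0,0,0,0,0,50],[0,0,0,0,0,0,94],[0,0,0,0,0,0,94],[0,0,0,0,0,0,94],[0,0,0,0,0,0,94],[0,0,0,0,0,0,94]]

```text
time_s: 10.58
ee_pos: [0.5434, -0.2311, -0.0206]
eef_rot: [-3.142, -0.0, 1.711]
force: [-0.3, 0.1, -0.0]
grip_width: 0.0859
grip_force: 0.0
```

Call:
carry_out:
  plan:
    - [[-13,0,0,0,0,0,94],[-13,0,0,0,0,0,94],[-13,0,0,0,0,0,94],[-13,0,0,0,0,0,94],[-13,0,0,0,0,0,94],[0,0,0,0,0,0,94],[0,0,0,0,0,0,50],[0,0,0,0,0,0,50],[0,0,0,0,0,0,50],[0,0,0,0,0,0,50],[0,0,0,0,0,0,50],[0,0,0,0,0,0,50],[0,0,0,0,0,0,50]]

```text
time_s: 11.67
ee_pos: [0.5526, -0.2953, -0.0205]
eef_rot: [3.142, -0.0, 1.711]
force: [-1.3, 0.7, 0.2]
grip_width: 0.0569
grip_force: 7.8
```

```bash
python3 st.py
```

```text
t 11.67 chan [-122.    -0.2] z -20.5 rpy [ 3.1415e+00 -1.0000e-04  1.7113e+00] dyaw 0.0005 F along,across,z [0.83 1.21 0.16] w 56.9 gf 7.8
```

Call:
carry_out:
  plan:
    - [[0,0,0,0,0,0,50],[0,0,0,0,0,0,50],[5,0,0,0,0,0,50],[5,0,0,0,0,0,50],[5,0,0,0,0,0,50],[5,0,0,0,0,0,50],[5,0,0,0,0,0,50],[5,0,0,0,0,0,50],[3,0,0,0,0,0,50],[1,0,0,0,0,0,50],[1,0,0,0,0,0,50],[1,0,0,0,0,0,50],[1,0,0,0,0,0,50],[1,0,0,0,0,0,50],[1,0,0,0,0,0,50],[1,0,0,0,0,0,50],[0,0,0,0,0,0,50]]

```text
time_s: 13.08
ee_pos: [0.5469, -0.2558, -0.0205]
eef_rot: [3.142, -0.0, 1.711]
force: [0.2, -1.8, 0.8]
grip_width: 0.057
grip_force: 7.8
```

```bash
python3 st.py
```

```text
t 13.08 chan [-82.1  -0.1] z -20.5 rpy [ 3.1416 -0.      1.711 ] dyaw 0.0003 F along,across,z [-1.82  0.01  0.84] w 57.0 gf 7.8
```

Call:
carry_out:
  plan:
    - [[0,0,0,0,0,0,94],[0,0,0,0,0,0,94],[0,0,0,0,0,0,94],[0,0,0,0,0,0,94],[0,0,0,0,0,0,94],[-13,0,0,0,0,0,94],[-13,0,0,0,0,0,94],[-13,0,0,0,0,0,94],[-13,0,0,0,0,0,94],[-13,0,0,0,0,0,94],[-13,0,0,0,0,0,94],[0,0,0,0,0,0,50],[0,0,0,0,0,0,50],[0,0,0,0,0,0,50],[0,0,0,0,0,0,50],[0,0,0,0,0,0,50],[0,0,0,0,0,0,50],[0,0,0,0,0,0,50]]

```text
time_s: 14.58
ee_pos: [0.5579, -0.3328, -0.0205]
eef_rot: [3.142, 0.0, 1.711]
force: [-0.3, -0.2, -0.2]
grip_width: 0.056
grip_force: 8.0
```

```bash
python3 st.py
```

```text
t 14.58 chan [-159.9   -0.2] z -20.5 rpy [3.1415 0.     1.7114] dyaw 0.0006 F along,across,z [-0.15  0.3  -0.15] w 56.0 gf 8.0
```

Call:
carry_out:
  plan:
    - [[5,0,0,0,0,0,50],[5,0,0,0,0,0,50],[5,0,0,0,0,0,50],[5,0,0,0,0,0,50],[5,0,0,0,0,0,50],[5,0,0,0,0,0,50],[5,0,0,0,0,0,50],[5,0,0,0,0,0,50],[4,0,0,0,0,0,50],[2,0,0,0,0,0,50],[1,0,0,0,0,0,50],[1,0,0,0,0,0,50],[1,0,0,0,0,0,50],[1,0,0,0,0,0,50],[1,0,0,0,0,0,50],[1,0,0,0,0,0,50],[0,0,0,0,0,0,50]]

```text
time_s: 16.0
ee_pos: [0.5506, -0.2816, -0.0205]
eef_rot: [3.141, 0.0, 1.711]
force: [1.1, -0.8, 1.5]
grip_width: 0.0561
grip_force: 7.9
```

```bash
python3 st.py
```

```text
t 16.0 chan [-1.082e+02 -1.000e-01] z -20.5 rpy [3.1414e+00 1.0000e-04 1.7110e+00] dyaw 0.0002 F along,across,z [-1.   -1.02  1.46] w 56.1 gf 7.9
```

Call:
carry_out:
  plan:
    - [[0,0,0,0,0,0,94],[0,0,0,0,0,0,94],[0,0,0,0,0,0,94],[0,0,0,0,0,0,94],[0,0,0,0,0,0,94],[-20,0,0,0,0,0,94],[-20,0,0,0,0,0,94],[-20,0,0,0,0,0,94],[-20,0,0,0,0,0,94],[-10,0,0,0,0,0,94],[0,0,0,0,0,0,40],[0,0,0,0,0,0,40]]

```text
time_s: 17.0
ee_pos: [0.5629, -0.3703, -0.021]
eef_rot: [-3.141, -0.001, 1.711]
force: [-0.3, 0.5, -0.7]
grip_width: 0.0841
grip_force: 0.0
```

```bash
python3 st.py; cat > chk.py <<'E'
from h import *
from station import optics
import sys
c=optics.camera("top"); np.savez("pics/"+sys.argv[1]+".npz",**c)
im=c["pixels"].astype(int); m=((im.max(2)<70)&(im.max(2)-im.min(2)<25)).astype(np.uint8)
for k in cv2.findContours(m,cv2.RETR_EXTERNAL,cv2.CHAIN_APPROX_NONE)[0]:
    if cv2.contourArea(k)<150: continue
    W=tochan(cast(c,k.reshape(-1,2),.022)[:,:2]*1000)
    if -230<W[:,0].mean()<10 and abs(W[:,1].mean())<40:
        r=cv2.minAreaRect(W.astype(np.float32)); print(np.round(r[0],1),np.round(r[1],1),round(r[2],2))
        for x in range(int(W[:,0].min())+3,int(W[:,0].max())-2,8):
            s=W[abs(W[:,0]-x)<4,1]; print(x,np.round([s[s>0].mean(),s[s<0].mean()],1),end="; ")
        print()
E
python3 chk.py t3
```

```text
t 17.0 chan [-1.978e+02  1.000e-01] z -21.0 rpy [-3.1412e+00 -6.0000e-04  1.7106e+00] dyaw -0.0002 F along,across,z [ 0.56  0.25 -0.72] w 84.1 gf 0.0
```

```bash
cat > wchk.py <<'E'
from h import *
from station import optics
import sys
c=optics.camera("wrist"); np.savez("pics/"+sys.argv[1]+".npz",**c)
im=c["pixels"].astype(int); m=((im.max(2)<70)&(im.max(2)-im.min(2)<25)).astype(np.uint8)
m=cv2.morphologyEx(m,cv2.MORPH_OPEN,np.ones((5,5),np.uint8))
cv2.imwrite("pics/"+sys.argv[1]+".png",np.hstack([c["pixels"][:,:,::-1][:, 80:480], cv2.cvtColor(m*255,cv2.COLOR_GRAY2BGR)[:,80:480]]))
m2,u,v,*_=frame()
for x in range(-130,10,7):
    ys=np.arange(-60,60,.5); P=[[*((m2+x*u+y*v)/1000),.022] for y in ys]; q=proj(c,P).round().astype(int)
    ok=(q>=0).all(1)&(q[:,0]<560)&(q[:,1]<420); val=np.array([m[b,a] if o else 0 for (a,b),o in zip(q,ok)])
    i=np.where((val>0)&(abs(ys)<45))[0]; print(x,ok.all(),(ys[i[0]],ys[i[-1]],len(i)/2) if len(i) else None)
E
python3 wchk.py w6
```

```text
-130 True None
-123 True (np.float64(-27.0), np.float64(27.5), 55.0)
-116 True (np.float64(-26.5), np.float64(27.5), 54.5)
-109 True (np.float64(-27.0), np.float64(27.5), 55.0)
-102 True (np.float64(-26.5), np.float64(27.0), 54.0)
-95 True (np.float64(-26.0), np.float64(27.0), 53.5)
-88 True (np.float64(-26.0), np.float64(28.0), 54.5)
-81 True (np.float64(-26.5), np.float64(28.0), 55.0)
-74 True (np.float64(-27.0), np.float64(27.0), 54.5)
-67 False None
-60 False None
-53 False None
-46 False None
-39 False None
-32 False None
-25 False None
-18 False None
-11 False None
-4 False None
3 False None
```

View pics/w6.png

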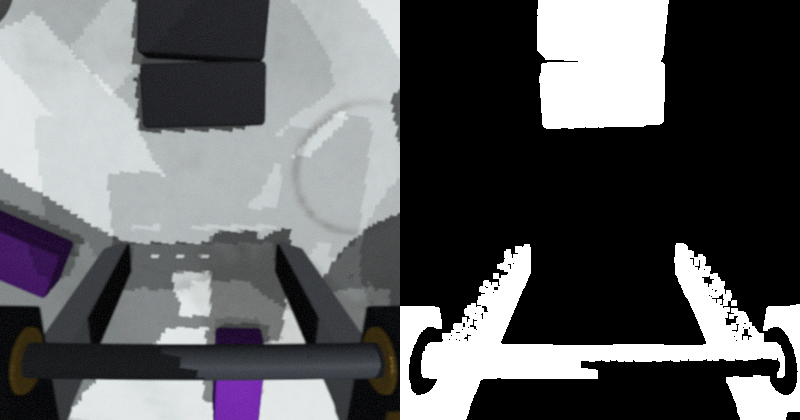

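The last picture shows case 4 straight and case 3 slightly askew, with a thin wedge gap at (150,58). Pushing from behind on two fingers should close it. Next I move up behind the row with the fingers 28 mm apart.

Call:
carry_out:
  plan:
    - [[0,0,0,0,0,0,28],[0,0,0,0,0,0,28],[0,0,0,0,0,0,28],[0,0,0,0,0,0,28],[0,0,0,0,0,0,28],[10,0,0,0,0,0,28],[10,0,0,0,0,0,28],[10,0,0,0,0,0,28],[10,0,0,0,0,0,28],[10,0,0,0,0,0,28],[8,0,0,0,0,0,28],[2,0,0,0,0,0,28],[0,0,0,0,0,0,28]]

```text
time_s: 18.18
ee_pos: [0.5549, -0.3107, -0.0204]
eef_rot: [3.141, 0.0, 1.712]
force: [0.0, -0.1, -0.3]
grip_width: 0.0279
grip_force: 0.0
```

Call:
carry_out:
  plan:
    - [[1,0,0,0,0,0,28],[1,0,0,0,0,0,28],[1,0,0,0,0,0,28],[1,0,0,0,0,0,28],[1,0,0,0,0,0,28],[1,0,0,0,0,0,28],[1,0,0,0,0,0,28],[1,0,0,0,0,0,28],[1,0,0,0,0,0,28],[1,0,0,0,0,0,28],[1,0,0,0,0,0,28],[1,0,0,0,0,0,28],[1,0,0,0,0,0,28],[1,0,0,0,0,0,28],[1,0,0,0,0,0,28],[1,0,0,0,0,0,28]]

```text
time_s: 19.52
ee_pos: [0.5525, -0.2954, -0.0206]
eef_rot: [-3.141, -0.0, 1.711]
force: [-0.5, -1.0, -1.5]
grip_width: 0.0281
grip_force: 0.6
```

```bash
python3 st.py; sed 's/range(-130,10,7)/range(-130,-60,7)/' wchk.py > wc2.py; python3 wc2.py w7
```

```text
t 19.52 chan [-122.1   -0. ] z -20.6 rpy [-3.1415e+00 -1.0000e-04  1.7111e+00] dyaw 0.0003 F along,across,z [-0.92  0.68 -1.46] w 28.1 gf 0.6
-130 True (np.float64(-18.5), np.float64(19.0), 10.0)
-123 True (np.float64(-17.5), np.float64(18.0), 10.5)
-116 True (np.float64(-15.5), np.float64(16.0), 7.0)
-109 True (np.float64(-27.5), np.float64(27.0), 55.0)
-102 True (np.float64(-27.0), np.float64(27.0), 54.5)
-95 True (np.float64(-27.5), np.float64(27.5), 55.5)
-88 True (np.float64(-27.0), np.float64(27.0), 54.5)
-81 True (np.float64(-25.5), np.float64(28.5), 54.5)
-74 True (np.float64(-25.5), np.float64(28.5), 54.5)
-67 True (np.float64(-25.5), np.float64(28.5), 54.5)
```

Call:
carry_out:
  plan:
    - [[1,0,0,0,0,0,28],[1,0,0,0,0,0,28],[1,0,0,0,0,0,28],[1,0,0,0,0,0,28],[1,0,0,0,0,0,28],[1,0,0,0,0,0,28],[1,0,0,0,0,0,28],[1,0,0,0,0,0,28],[1,0,0,0,0,0,28],[1,0,0,0,0,0,28]]

```text
time_s: 20.4
ee_pos: [0.5511, -0.2855, -0.0205]
eef_rot: [3.142, 0.0, 1.711]
force: [0.1, -0.5, -1.0]
grip_width: 0.0276
grip_force: 0.6
```

```bash
python3 st.py; python3 - <<'E'
from h import *
from station import optics
c=optics.camera("wrist"); np.savez("pics/w8.npz",**c)
m2,u,v,*_=frame(); im=c["pixels"].max(2)<70
for x in range(-100,36,6):
    ys=np.arange(-45,45,.5); q=proj(c,[[*((m2+x*u+y*v)/1000),.022] for y in ys]).round().astype(int)
    ok=(q>=0).all(1)&(q[:,0]<560)&(q[:,1]<420)
    if not ok.all(): break
    i=np.where(im[q[:,1],q[:,0]])[0]; print(x,(ys[i[0]],ys[i[-1]],len(i)/2) if len(i) else None)
E
```

```text
t 20.4 chan [-1.121e+02 -1.000e-01] z -20.5 rpy [3.1416 0.     1.711 ] dyaw 0.0002 F along,across,z [-0.52 -0.04 -1.  ] w 27.6 gf 0.6
-100 (np.float64(-28.0), np.float64(27.0), 55.5)
-94 (np.float64(-27.5), np.float64(27.0), 55.0)
-88 (np.float64(-27.0), np.float64(27.5), 55.0)
-82 (np.float64(-27.0), np.float64(27.0), 54.5)
-76 (np.float64(-27.0), np.float64(27.0), 54.5)
-70 (np.float64(-25.5), np.float64(28.5), 54.5)
-64 (np.float64(-25.5), np.float64(28.5), 54.5)
-58 (np.float64(-25.5), np.float64(28.5), 54.5)
-52 (np.float64(-25.5), np.float64(28.5), 54.5)
-46 (np.float64(-24.0), np.float64(29.5), 54.0)
-40 (np.float64(-24.5), np.float64(30.0), 55.0)
-34 (np.float64(-24.0), np.float64(30.0), 54.5)
-28 (np.float64(-24.5), np.float64(29.5), 54.5)
-22 (np.float64(-24.0), np.float64(30.0), 54.5)
-16 (np.float64(-40.5), np.float64(29.5), 59.0)
-10 (np.float64(-37.0), np.float64(30.0), 60.0)
-4 (np.float64(-34.0), np.float64(30.0), 59.0)
2 (np.float64(-31.0), np.float64(30.0), 60.0)
8 (np.float64(-30.0), np.float64(-27.0), 3.5)
```

Call:
carry_out:
  plan:
    - [[1.5,0,0,0,0,0,28],[1.5,0,0,0,0,0,28],[1.5,0,0,0,0,0,28],[1.5,0,0,0,0,0,28],[1.5,0,0,0,0,0,28],[1.5,0,0,0,0,0,28],[1.5,0,0,0,0,0,28],[1.5,0,0,0,0,0,28],[1.5,0,0,0,0,0,28],[1.5,0,0,0,0,0,28]]

```text
time_s: 21.28
ee_pos: [0.549, -0.2706, -0.0205]
eef_rot: [3.142, 0.0, 1.711]
force: [-0.5, -0.6, -0.3]
grip_width: 0.0281
grip_force: 0.6
```

```bash
python3 st.py
```

```text
t 21.28 chan [-97.1  -0.1] z -20.5 rpy [3.1415 0.     1.711 ] dyaw 0.0002 F along,across,z [-0.5   0.53 -0.28] w 28.1 gf 0.6
```

Case 1 slides freely inside, so I keep pushing.

Call:
carry_out:
  plan:
    - [[1.5,0,0,0,0,0,28],[1.5,0,0,0,0,0,28],[1.5,0,0,0,0,0,28],[1.5,0,0,0,0,0,28],[1.5,0,0,0,0,0,28],[1.5,0,0,0,0,0,28],[1.5,0,0,0,0,0,28],[1.5,0,0,0,0,0,28],[1.5,0,0,0,0,0,28],[1.5,0,0,0,0,0,28]]

```text
time_s: 22.12
ee_pos: [0.5469, -0.2557, -0.0206]
eef_rot: [-3.142, -0.0, 1.711]
force: [0.3, -0.7, -0.4]
grip_width: 0.0282
grip_force: 0.6
```

Call:
carry_out:
  plan:
    - [[1.5,0,0,0,0,0,28],[1.5,0,0,0,0,0,28],[1.5,0,0,0,0,0,28],[1.5,0,0,0,0,0,28],[1.5,0,0,0,0,0,28],[1.5,0,0,0,0,0,28],[1,0,0,0,0,0,28],[1,0,0,0,0,0,28],[1,0,0,0,0,0,28],[1,0,0,0,0,0,28]]

```text
time_s: 22.95
ee_pos: [0.5451, -0.2429, -0.0205]
eef_rot: [3.142, -0.0, 1.711]
force: [1.0, -1.1, -0.4]
grip_width: 0.0278
grip_force: 0.6
```

```bash
python3 st.py; cat > wy.py <<'E'
from h import *
from station import optics
c=optics.camera("wrist")
m2,u,v,*_=frame(); im=c["pixels"].max(2)<60
for x in range(-72,40,5):
    ys=np.arange(-45,45,.5); q=proj(c,[[*((m2+x*u+y*v)/1000),.022] for y in ys]).round().astype(int)
    ok=(q>=0).all(1)&(q[:,0]<560)&(q[:,1]<420)
    if not ok.all(): continue
    i=np.where(im[q[:,1],q[:,0]])[0]; print(x,(float(ys[i[0]]),float(ys[i[-1]]),len(i)/2) if len(i) else None,end=" | ")
print()
E
python3 wy.py
```

```text
t 22.95 chan [-69.1  -0. ] z -20.5 rpy [ 3.1416 -0.      1.7109] dyaw 0.0001 F along,across,z [-1.24 -0.82 -0.44] w 27.8 gf 0.6
-72 (-17.5, 18.0, 9.5) | -67 (-16.5, 16.5, 7.5) | -62 (-15.0, 15.5, 6.0) | -57 (-27.5, 27.0, 55.0) | -52 (-27.5, 26.5, 54.5) | -47 (-27.0, 26.5, 54.0) | -42 (-27.0, 26.5, 53.5) | -37 (-27.0, 27.0, 53.5) | -32 (-26.5, 26.5, 53.5) | -27 (-25.0, 28.5, 54.0) | -22 (-25.5, 28.0, 54.0) | -17 (-25.0, 28.0, 53.0) | -12 (-26.0, 28.5, 54.5) | -7 (-25.5, 28.5, 52.5) | -2 (-24.5, 29.5, 54.5) | 3 (-24.5, 30.0, 55.0) | 8 (-24.0, 29.5, 54.0) | 13 (-24.5, 30.0, 55.0) | 18 (-24.5, 29.5, 54.5) | 23 (-23.5, 29.5, 53.5) | 28 (-35.0, 37.5, 56.0) | 33 (-24.5, 30.0, 54.5) | 38 None |
```

Call:
carry_out:
  plan:
    - [[1,0,0,0,0,0,28],[1,0,0,0,0,0,28],[1,0,0,0,0,0,28],[1,0,0,0,0,0,28],[1,0,0,0,0,0,28],[1,0,0,0,0,0,28],[1,0,0,0,0,0,28],[1,0,0,0,0,0,28],[1,0,0,0,0,0,28],[1,0,0,0,0,0,28],[0.5,0,0,0,0,0,28],[0.5,0,0,0,0,0,28]]

```text
time_s: 24.0
ee_pos: [0.5436, -0.232, -0.0205]
eef_rot: [-3.142, -0.0, 1.711]
force: [0.4, -0.5, 0.3]
grip_width: 0.0282
grip_force: 0.6
```

Call:
carry_out:
  plan:
    - [[0.4,0,0,0,0,0,28],[0.4,0,0,0,0,0,28],[0.4,0,0,0,0,0,28],[0.4,0,0,0,0,0,28]]

```text
time_s: 24.33
ee_pos: [0.5433, -0.2305, -0.0206]
eef_rot: [-3.142, -0.0, 1.711]
force: [0.5, -1.2, -0.5]
grip_width: 0.0278
grip_force: 0.6
```

```bash
python3 st.py
```

```text
t 24.33 chan [-56.6  -0. ] z -20.6 rpy [-3.1416 -0.      1.7109] dyaw 0.0001 F along,across,z [-1.23 -0.35 -0.53] w 27.8 gf 0.6
```

Call:
carry_out:
  plan:
    - [[0.4,0,0,0,0,0,28],[0.4,0,0,0,0,0,28],[0.4,0,0,0,0,0,28],[0.4,0,0,0,0,0,28]]

```text
time_s: 24.67
ee_pos: [0.5431, -0.2289, -0.0205]
eef_rot: [3.142, -0.0, 1.711]
force: [0.2, -1.0, -0.1]
grip_width: 0.028
grip_force: 0.6
```

Call:
carry_out:
  plan:
    - [[0.4,0,0,0,0,0,28],[0.4,0,0,0,0,0,28],[0.4,0,0,0,0,0,28],[0.4,0,0,0,0,0,28]]

```text
time_s: 25.0
ee_pos: [0.5429, -0.2273, -0.0206]
eef_rot: [-3.142, -0.0, 1.711]
force: [0.4, 0.5, -1.3]
grip_width: 0.0281
grip_force: 0.6
```

Call:
carry_out:
  plan:
    - [[0.4,0,0,0,0,0,28],[0.4,0,0,0,0,0,28],[0.4,0,0,0,0,0,28],[0.4,0,0,0,0,0,28]]

```text
time_s: 25.33
ee_pos: [0.5427, -0.2257, -0.0206]
eef_rot: [3.142, -0.0, 1.711]
force: [-0.6, -1.5, -1.1]
grip_width: 0.0278
grip_force: 0.6
```

Call:
carry_out:
  plan:
    - [[0.4,0,0,0,0,0,28],[0.4,0,0,0,0,0,28],[0.4,0,0,0,0,0,28],[0.4,0,0,0,0,0,28]]

```text
time_s: 25.67
ee_pos: [0.5425, -0.2241, -0.0206]
eef_rot: [3.142, 0.0, 1.711]
force: [0.5, -1.7, -0.7]
grip_width: 0.0277
grip_force: 0.6
```

Call:
carry_out:
  plan:
    - [[0.4,0,0,0,0,0,28],[0.4,0,0,0,0,0,28],[0.4,0,0,0,0,0,28],[0.4,0,0,0,0,0,28]]

```text
time_s: 26.0
ee_pos: [0.5422, -0.2226, -0.0205]
eef_rot: [-3.142, 0.0, 1.711]
force: [0.7, -1.7, -1.7]
grip_width: 0.028
grip_force: 0.6
```

Call:
carry_out:
  plan:
    - [[0.4,0,0,0,0,0,28],[0.4,0,0,0,0,0,28],[0.4,0,0,0,0,0,28],[0.4,0,0,0,0,0,28]]

```text
time_s: 26.33
ee_pos: [0.5426, -0.2223, -0.0201]
eef_rot: [3.14, 0.003, 1.711]
force: [2.5, -11.4, -0.1]
grip_width: 0.0283
grip_force: 5.9
```

Stop felt at about 11.5 N. I back off slightly and hold there.

Call:
carry_out:
  plan:
    - [[-0.1,0,0,0,0,0,28],[0,0,0,0,0,0,28]]

```text
time_s: 26.5
ee_pos: [0.5425, -0.2223, -0.0201]
eef_rot: [3.14, 0.002, 1.711]
force: [2.8, -9.2, -0.9]
grip_width: 0.028
grip_force: 4.6
```

```bash
python3 st.py
```

```text
t 26.5 chan [-48.4  -0.4] z -20.1 rpy [3.1402e+00 2.2000e-03 1.7110e+00] dyaw 0.0002 F along,across,z [-9.5 -1.5 -0.9] w 28.0 gf 4.6
```

Call:
carry_out:
  plan:
    - [[0,0,0,0,0,0,28],[0,0,0,0,0,0,28],[0,0,0,0,0,0,28],[0,0,0,0,0,0,28],[0,0,0,0,0,0,28],[0,0,0,0,0,0,28],[0,0,0,0,0,0,28],[0,0,0,0,0,0,28]]

```text
time_s: 27.17
ee_pos: [0.5425, -0.2223, -0.0201]
eef_rot: [3.14, 0.002, 1.711]
force: [2.5, -9.0, -0.8]
grip_width: 0.0283
grip_force: 4.6
```

Call:
carry_out:
  plan:
    - [[-0.3,0,0,0,0,0,28],[-0.3,0,0,0,0,0,28],[-0.3,0,0,0,0,0,28],[-0.3,0,0,0,0,0,28],[-0.5,0,0,0,0,0,28],[-1,0,0,0,0,0,28],[-2,0,0,0,0,0,28],[-5,0,0,0,0,0,28],[-10,0,0,0,0,0,28],[-10,0,0,0,0,0,28],[-10,0,0,0,0,0,28],[-10,0,0,0,0,0,28]]

```text
time_s: 28.17
ee_pos: [0.549, -0.2717, -0.0206]
eef_rot: [3.142, 0.0, 1.711]
force: [-0.5, 0.7, 0.4]
grip_width: 0.0282
grip_force: 0.0
```

```bash
python3 st.py; sed -i 's/range(-72,40,5)/range(-72,40,4)/' wy.py; python3 wy.py; python3 - <<'E'
from h import *
from station import optics
# profile of brightness along the row (gaps) at several y
c=optics.camera("wrist"); m2,u,v,*_=frame(); g=c["pixels"].max(2)
for y in (-18,-6,6,18):
    xs=np.arange(-48,34,1.); q=proj(c,[[*((m2+x*u+y*v)/1000),.022] for x in xs]).round().astype(int)
    print(y,[int(g[b,a]) if 0<=b<420 else -1 for a,b in q])
E
```

```text
t 28.17 chan [-98.2   0.1] z -20.6 rpy [3.1416 0.     1.7105] dyaw -0.0003 F along,across,z [0.78 0.44 0.45] w 28.2 gf 0.0
-72 None | -68 None | -64 None | -60 None | -56 None | -52 None | -48 None | -44 None | -40 (-18.5, 22.5, 18.5) | -36 (-27.0, 26.5, 54.0) | -32 (-27.0, 27.0, 54.5) | -28 (-27.0, 27.0, 54.5) | -24 (-27.0, 27.0, 54.5) | -20 (-27.5, 27.0, 55.0) | -16 (-39.0, 27.0, 56.0) | -12 (-37.0, 28.0, 54.5) | -8 (-32.5, 28.5, 56.5) | -4 (-32.0, 28.5, 55.5) | 0 (-30.0, 28.5, 57.0) | 4 (-29.5, 29.0, 57.5) | 8 (-30.0, 29.5, 59.5) | 12 (-28.5, 28.5, 56.5) | 16 (-28.0, 29.5, 55.0) | 20 (-29.0, 30.0, 56.5) | 24 (-35.0, 42.0, 60.5) | 
-18 [186, 185, 182, 182, 179, 182, 181, 164, 75, 42, 47, 42, 39, 48, 41, 44, 48, 43, 42, 46, 42, 46, 49, 44, 46, 44, 49, 47, 50, 45, 46, 52, 50, 47, 50, 48, 29, 35, 43, 42, 41, 43, 46, 40, 40, 47, 45, 47, 45, 44, 43, 47, 42, 45, 40, 43, 41, 45, 45, 45, 40, 52, 41, 42, 25, 41, 47, 48, 48, 49, 44, 45, -1, -1, -1, -1, -1, -1, -1, -1, -1, -1]
-6 [179, 183, 182, 181, 186, 183, 187, 167, 76, 43, 40, 47, 41, 48, 42, 43, 41, 42, 45, 45, 47, 47, 44, 46, 43, 42, 4
[... 201 characters left out ...]
, -1, -1, -1, -1, -1]
6 [184, 182, 182, 179, 179, 182, 184, 155, 71, 37, 37, 42, 42, 43, 43, 40, 48, 51, 48, 41, 46, 47, 50, 44, 46, 49, 45, 43, 45, 41, 43, 47, 46, 44, 45, 43, 27, 39, 38, 46, 38, 44, 38, 40, 45, 42, 41, 43, 45, 43, 46, 41, 38, 46, 39, 43, 41, 43, 40, 40, 45, 48, 43, 42, 21, 44, 49, 42, 43, 43, 43, 43, -1, -1, -1, -1, -1, -1, -1, -1, -1, -1]
18 [182, 182, 183, 186, 184, 184, 179, 132, 71, 36, 45, 39, 43, 41, 40, 42, 48, 38, 42, 41, 42, 41, 46, 37, 39, 49, 45, 41, 47, 46, 48, 49, 42, 36, 46, 44, 24, 36, 41, 37, 41, 42, 45, 37, 43, 42, 49, 43, 41, 43, 40, 44, 41, 49, 44, 45, 40, 45, 45, 50, 47, 51, 47, 37, 18, 48, 49, 47, 46, 47, 53, 47, -1, -1, -1, -1, -1, -1, -1, -1, -1, -1]
```

The row is home: seams at -12 and +16 mm, 28 mm apart and parallel, with the rear face at -40 mm. I lift clear and hand in.

Call:
carry_out:
  plan:
    - [[0,0,-15,0,0,0,28],[0,0,-25,0,0,0,28],[0,0,-25,0,0,0,28],[0,0,-25,0,0,0,28],[0,0,0,0,0,0,28]]

```text
time_s: 28.68
ee_pos: [0.5509, -0.2713, 0.0746]
eef_rot: [3.136, 0.004, 1.711]
force: [0.2, -0.6, 1.4]
grip_width: 0.0279
grip_force: 0.0
```

```bash
python3 -c "
from station import ctrl; print(ctrl.hand_in())"
```

```text
the job is handed in; nothing more can be done
None
```

I handed the job in at 28.7 s: the row is home on the stop after a press of 9–11.5 N held about 0.8 s, with no gaps at the two seams the camera could see and all four cases square, though stepped sideways by up to about 3 mm front to back.

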